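# Tip a polished bar from its tray into the bench caliper and gauge it

### The job

Lift the tipping tray off its white tile, carry it level to the bench caliper and, close above the trough, tip it to about 40 degrees (never past 60) and hold it there a moment so that the polished bar rolls out over the lip into the trough. Bring the tray level again and set it back flat in the middle of its tile; then slide the caliper's moving jaw gently along until the bar is held against the fixed anvil and let go, leaving the jaw shut on it. Never touch the polished bar itself with the robot, and leave the other things on the bench where they are.

Things in the scene. Friction and masses are not known exactly. Their poses are not given: they have to be found in the camera images.
- tray: Open aluminium tipping tray, 70 (x) by 100 (y) mm, 0.28 kg. Origin: centre of underside, z up. Its floor is lowest (z 5 mm) at the back wall, x = 25 mm, and rises at 22 degrees to the open pouring lip at x = -35; tip it lip down to roll the bar out. Foot: x -15 to 35, so the lip overhangs. Side walls y = +-50, 22 mm above the floor. Back wall x 25 to 35, 40 mm high, with an upright grip tab on it.
- tray_lip (a point): Middle of the tray's pouring lip, (-35, 0, 29) mm in the tray's frame; same axes.
- tray_tab (a point): Grip point in the tray's upright tab, (30, 0, 70) mm in the tray's frame. The tab is a plate 10 mm thick (tray's x; pinch across this), 50 mm wide (y), its top at z = 92 mm. Fingertips above z = 40 mm in the tray stay clear of the bar.
- bar: Polished plain round steel bar, 24 mm in diameter, 80 mm long, about 0.2 kg. Origin: its centre; y: its long axis. Starts in the tray along the tray's y, against the back wall, centre 23 mm above the tray's underside. In the trough its centre is at z = 32 mm of the caliper.
- tile: White ceramic soldering tile, fixed, 130 (x) by 150 (y) by 6 mm thick, under the tray at the start. Origin: centre of its underside.
- caliper: Bench caliper, fixed: grey base 100 (x) by 190 (y) by 15 mm, dark steel V trough along y. Origin: centre of underside. V bottom at x 0, z 15 mm; 45 degree flanks rise to x 35, z 50 (far side, the one to pour from) and x -45, z 60. Fixed anvil at the trough's -y end, face at y -80, moving jaw on the +y side; both jaw plates 36 mm wide (x), 12 thick, 61 high.
- trough (a point): Middle of the bottom line of the trough, (0, 0, 15) mm in the caliper's frame.
- jaw: The moving jaw, sliding along the caliper's y; axes as the caliper's. Origin: on its measuring face (which looks to -y), at bench height, x = 0. It can stand at y = -10 to 75 mm in the caliper's frame. The anvil's face is at y = -80 mm, so shut on the 80 mm bar the jaw stands at y = 0. Stays where it is left; about 1.5 N to slide.
- jaw_grip (a point): Grip point in the upright post on the moving jaw, 90 mm above the bench. The post is 16 mm (x) by 14 mm (y, along the travel), from z = 61 to 110 mm.
- mandrel: Bystander: steel ring mandrel upright on a round foot, foot 68 mm across, spike 26 tapering to 16 mm across, 160 mm high, loose. Origin: centre of its underside. It stands between tile and caliper.
- block: Bystander: steel bench block 80 x 80 x 25 mm. Origin: centre of underside.
- hammer: Bystander: hammer 200 mm long lying flat. Origin: centre of underside, handle towards its -x.
- flask: Bystander: green glass bottle 60 mm across, 140 mm high. Origin: centre of underside.
- turntable: Bystander: round soldering turntable 120 mm across, 42 mm high. Origin: centre of underside.
- jar: Bystander: glass jar 64 mm across, 80 mm high. Origin: centre of underside.
- sorter: Bystander: small divided aluminium tray 100 x 70 x 28 mm. Origin: centre of underside.
- mallet: Bystander: wooden mallet 240 mm long lying flat. Origin: centre of underside, handle towards its -x.
There are look-alikes about, which are no part of the job. Leave any orange look-alike of the tray alone.

How it is judged:
By the outcome, as a careful person would: the job done as asked, in the order asked, and still so for the second after the job is handed in, with the robot touching nothing.
It also fails if it takes over 72 s, if anything falls off the work surface, if the arm or the gripper's body presses on something with over 40 N, if the wrist force passes 120 N, or if a joint passes its speed limit or range.

### The arm

A 7-joint arm with a two-finger parallel gripper is mounted at the origin on the work surface. World frame = base frame: x ahead of the robot, y to its left, z up, the work surface at z = 0. Lengths are in m, angles in rad, forces in N, time in s.
With the tool pointing down it reaches from about 0.425 to 0.925 m from the base axis. Payload 6.8 kg.
Tool frame: the origin (TCP) lies on the centre line of the jaws, within the pads' length; the fingertips stand 11 mm ahead of it and the grasp point (between the pads) lies 8 mm behind it; z points along the fingers, y is the direction in which the jaws open and shut (so a half turn about z gives the same grasp; the last joint's range is limited). The gripper opens to 85 mm and grips with 20 to 120 N. Pads are 22 mm wide; open, the fingers measure 114 mm over their backs; the gripper's body (76 mm by 85 mm) begins 54 mm behind the grasp point. The pads swing forward as they close: fully open they stand 13 mm farther back than shut.
Start: joints at [-1.419, 0.477, 0.022, 1.555, -0.011, 1.109, -0.083], TCP at [0.173, 0.652, 0.242] pointing down, gripper open.
Joint ranges: [-2.96, 2.96], [-0.34, 2.1], [-1.41, 1.46], [0.24, 2.44], [-1.37, 4.51], [0.17, 1.92], [-2.96, 2.96]. Speed limits (rad/s): [2.39, 2.39, 3.14, 3.14, 3.14, 3.14, 3.14].

### API

Orientations are given as a rotation vector (axis times angle).
In Python, from bench import r gives the robot as it stands.
- The arm moves only by the tool send_rows, never from a script. Its argument "deltas" is a list of rows, each a list of 7 numbers: the opening, from 0 (shut) to 1 (fully open), then the shift along the tool's x, y, z as a fraction of full scale, then the turn, a rotation vector about the tool's x, y, z as a fraction of full scale. In form: [[hand, x, y, z, ax, ay, az], ...]. A call has 1 to 20 rows; each row is the pose to reach, as a shift and turn from the pose commanded when the call began, along the tool's axes at that moment, turning the shorter way round; what a row does not reach only later rows make up. Full scale, the value 1, is 150 mm for a shift and 180 degrees for a turn. A row lasts 1/12 s, in which the tool goes at most 41.7 mm and 7.16 degrees, less where a joint would pass 70% of its speed; a pose out of reach is approached as far as the arm can. A call with a number of a shift or a turn outside -1 to 1 is refused whole. A call with a gripper value outside its range is refused whole. The fingers move at their own pace and stop on an object; "squeeze" is the grip in N (left out, the last holds). Time passes only in rows, so rows that repeat a pose let the fingers close. It gives the time, the measured TCP pose, the force and the opening at its end, in the units of the state.
- r.get_obs(): the state, without advancing time (a new reading comes with each control period).
- r.grab_frame(name): name is "scene" or "side" or "wrist"; returns a dict with "pixels" (400x640x3 uint8, red, green, blue), "camera_matrix" (3x3 intrinsics, pixels), "dist_coeffs" ([k1, k2, p1, p2, k3] as OpenCV has them; the pictures are not rectified), "rvec" (rotation vector, rad) and "tvec" (3), from world to camera coordinates, as OpenCV has them. Camera axes: x right, y down, z forward; pixel columns grow to the right and rows downward; lengths in m; the calibration is good to about 2 mm. A picture is of the moment at which its call begins. There is no depth.
- r.hand_in(): hands the job in, once; it reports no verdict.
The state is a dict: "clock": time; "joints": joint angles; "qvel": joint speeds; "tau": joint torques, N m; "tcp_pos": TCP position; "orientation": TCP orientation; "contact_force": force on the tool from outside, world axes, zero at the start; "moment": the same for the moment, N m; "grip_width": finger opening in m.
Only numpy, scipy, OpenCV 4.12 (cv2) and the standard library are available. Lean on these libraries where they do the work, as an engineer would, in place of code of your own. Each camera call takes 0.05 s, during which the arm holds its last target. There are 200 camera calls.

## Working session

There is one attempt and no reset: what is moved stays moved. The work goes in short steps, Python scripts to look and compute and a tool call to move; the robot and the scene stay as the last step left them, time stands still between calls to the robot, and variables do not carry over. Pictures are saved under pics/ and viewed, about 8 in all and at most 12, crops included, and the job is handed in when it is done.

Besides the shell and the picture viewer there is one more tool, called as name(argument=value, ...), one argument or row to a line, values as JSON. send_rows: Moves the arm, as the interface text tells. Shift numbers are shares of 150 mm and turn numbers shares of 180 degrees, none past 1 either way. Its arguments: {"type":"object","properties":{"deltas":{"type":"array","items":{"type":"array","items":{"type":"number"}}},"squeeze":{"type":"number"}},"required":["deltas"]}

```bash
mkdir -p pics; cat > h.py <<'E'
import numpy as np, cv2
from scipy.spatial.transform import Rotation as R
from bench import r
def snap(n,f):
    c=r.grab_frame(n); cv2.imwrite('pics/'+f+'.png',c['pixels'][:,:,::-1])
    np.savez('pics/'+f+'.npz',**{k:np.array(c[k]) for k in c}); return c
def ray(f,uv,z):
    c=np.load('pics/'+f+'.npz'); Rm=cv2.Rodrigues(c['rvec'])[0]; t=c['tvec'].ravel()
    p=cv2.undistortPoints(np.array([[uv]],float),c['camera_matrix'],c['dist_coeffs']).ravel()
    d=Rm.T@np.array([p[0],p[1],1]); o=-Rm.T@t
    return o+d*(z-o[2])/d[2]
def proj(f,P):
    c=np.load('pics/'+f+'.npz')
    return cv2.projectPoints(np.array(P,float).reshape(-1,1,3),c['rvec'],c['tvec'],c['camera_matrix'],c['dist_coeffs'])[0].reshape(-1,2)
E
python3 - <<'E'
from h import *
for n in ('scene','side','wrist'):
    c=snap(n,n+'0'); Rm=cv2.Rodrigues(np.array(c['rvec'],float))[0]; print(n,(-Rm.T@np.ravel(c['tvec'])).round(3),Rm[2].round(2))
a=[cv2.imread(f'pics/{n}0.png') for n in('scene','side')]
print(r.get_obs())
E
```

```text
scene [1.269 1.267 0.964] [-0.45 -0.71 -0.54]
side [ 0.009 -0.435  0.967] [ 0.47  0.45 -0.76]
wrist [0.094 0.674 0.374] [ 0.31 -0.08 -0.95]
{'clock': 0.15, 'joints': array([-1.4191217 ,  0.47759622,  0.0223696 ,  1.55617952, -0.01151146,
        1.10929429, -0.08309925]), 'qvel': array([ 9.21837206e-05, -2.56428557e-03, -1.46595722e-03, -3.07478277e-03,
       -7.42126442e-04,  4.52700492e-04, -6.45362488e-04]), 'tau': array([ 2.85638562e-03, -5.96923470e+01,  1.61013935e+00, -2.81487858e+01,
        1.25964891e-02,  6.50020695e-03,  1.34389796e-05]), 'tcp_pos': array([0.17328814, 0.6519443 , 0.24157781]), 'orientation': array([-4.06906050e-01, -3.11504623e+00,  2.11503159e-03]), 'contact_force': array([ 0.01078261, -0.33487453,  0.53406881]), 'moment': array([ 0.01039751, -0.02153065,  0.0176848 ]), 'grip_width': 0.08526818403551129}
```

View pics/scene0.png

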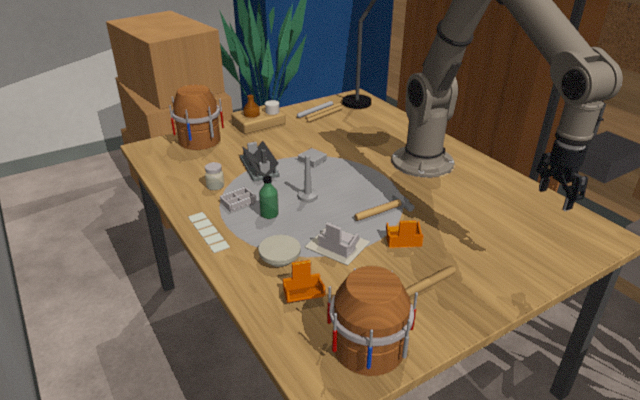

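View pics/side0.png

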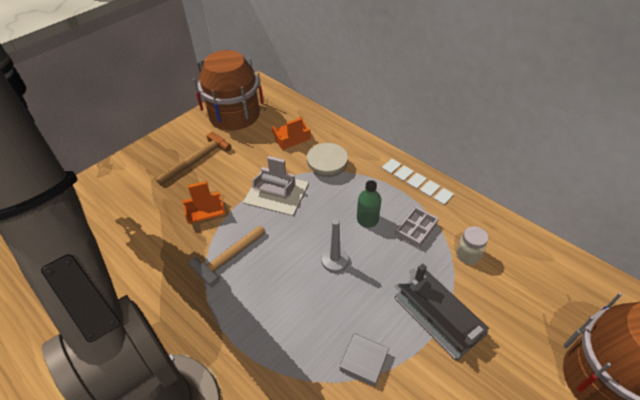

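The scene view shows the aluminium tray on its tile at about (338,240) and the caliper at (262,160). In the side view they are at (273,185) and (440,310), with the mandrel between them at (335,250). I'll enlarge both next.

```bash
python3 - <<'E'
from h import *
def crop(n,x,y,w,h):
    return cv2.resize(cv2.imread(f'pics/{n}0.png')[y:y+h,x:x+w],(400,300),interpolation=cv2.INTER_CUBIC)
a=crop('side',235,140,80,60+15); 
A=lambda n,x,y,s: cv2.resize(cv2.imread(f'pics/{n}0.png')[y:y+int(300/s),x:x+int(400/s)],(400,300),interpolation=cv2.INTER_CUBIC)
m=np.vstack([np.hstack([A('side',235,150,5),A('side',385,260,3.75)]),np.hstack([A('scene',300,210,5),A('scene',225,130,5)])])
cv2.imwrite('pics/m1.png',m)
E
```

```text
(no output)
```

View pics/m1.png

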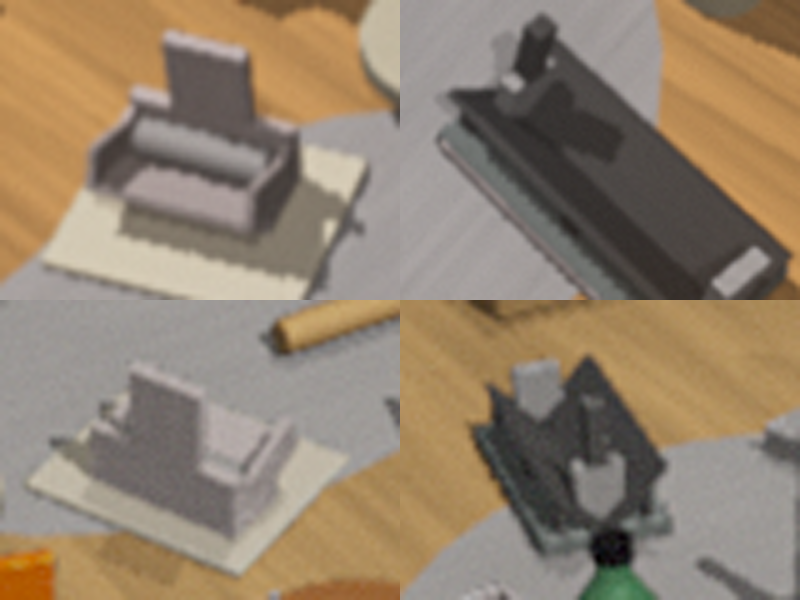

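The enlarged crops show the tile corners, the tray tab (top edge in the side view at about (268,158)–(285,160)), and the caliper. The caliper's anvil is at side (483,328) and its jaw post at (420,266). I'll fit planar poses from hand-read keypoints.

```bash
cat > fit.py <<'E'
from h import *
from scipy.optimize import least_squares
def S(x,y): return ('side0',(235+x/5,150+y/5))
def C(x,y): return ('scene0',(300+x/5,210+y/5))
def D(x,y): return ('side0',(385+(x-400)/3.75,260+y/3.75))
def F(x,y): return ('scene0',(225+(x-400)/5,130+(y-300)/5))
def fit(obs,x0,z0=0,name=''):
    P=np.array([o[0] for o in obs],float)/1000
    def w(v): c,s=np.cos(v[2]),np.sin(v[2]); return np.c_[v[0]+c*P[:,0]-s*P[:,1],v[1]+s*P[:,0]+c*P[:,1],z0+P[:,2]]
    def f(v): W=w(v); return np.concatenate([proj(o[1][0],W[i])[0]-o[1][1] for i,o in enumerate(obs)])
    s=least_squares(f,x0,loss='soft_l1'); print(name,s.x.round(4),np.degrees(s.x[2]).round(1)); print(f(s.x).reshape(-1,2).round(1).tolist()); return s.x
E
cat > p1.py <<'E'
from fit import *
q=ray('side0',(273,195),.006)
print(q)
tl=[((-65,75,6),S(42,262)),((-65,-75,6),S(305,298)),((65,-75,6),S(370,157)),((65,-75,6),C(27,185)),((65,75,6),C(240,275)),((-65,75,6),C(348,157))]
b=min((fit(tl,[q[0],q[1],a],0,'tile') for a in (0.8,-.8)),key=lambda v:0)
tr=[((25,25,92),S(165,42)),((25,-25,92),S(246,55)),((35,-25,92),C(133,67)),((35,25,92),C(203,92)),((35,50,0),C(237,240))]
fit(tr,b,.006,'tray')
q=ray('side0',(440,310),.03)
ca=[((50,-95,15),F(475,430)),((50,95,0),F(545,553)),((-50,95,0),F(670,530)),((-50,95,15),D(440,142)),((-50,-95,15),('side0',(460,354)))]
for a in (.5,-.8): fit(ca,[q[0],q[1],a],0,'cal')
for nm,p,z in (('mandrel',(336,262),.0),('flask',(369,217),0.02),('jar',(471,255),0.02),('turnt',(327,157),.042),('sorter',(418,227),.02),('ham',(240,250),.02),('blk',(365,358),.025),('orange',(204,208),.02)):
    print(nm,ray('side0',p,z).round(3))
E
python3 p1.py
```

```text
[0.55067145 0.25348441 0.006     ]
tile [0.5685 0.2575 0.4615] 26.4
[[-0.2, -0.3], [-1.4, 3.7], [-0.4, -1.4], [-1.7, 0.4], [0.1, -0.4], [-0.8, -0.7]]
tile [0.5685 0.2575 0.4615] 26.4
[[-0.2, -0.3], [-1.4, 3.7], [-0.4, -1.4], [-1.7, 0.4], [0.1, -0.4], [-0.8, -0.7]]
tray [0.5691 0.2647 0.4818] 27.6
[[-1.6, 0.0], [-0.4, 0.6], [-1.7, 0.4], [-0.3, 0.6], [-0.2, -0.7]]
cal [ 0.5525 -0.294  -0.1405] -8.1
[[-1.9, -0.5], [-0.3, 1.4], [0.8, 0.3], [-0.8, -1.3], [0.4, 4.9]]
cal [ 0.5525 -0.294  -0.1405] -8.1
[[-1.9, -0.5], [-0.3, 1.4], [0.8, 0.3], [-0.8, -1.3], [0.4, 4.9]]
mandrel [ 0.504 -0.023  0.   ]
flask [ 0.659 -0.003  0.02 ]
jar [ 0.732 -0.263  0.02 ]
turnt [0.739 0.218 0.042]
sorter [ 0.718 -0.117  0.02 ]
ham [0.359 0.171 0.02 ]
blk [ 0.352 -0.235  0.025]
orange [0.385 0.348 0.02 ]
```

```bash
cat >> h.py <<'E'
def down(yaw):  # tool z down, tool y along (cos yaw, sin yaw)
    y=np.array([np.cos(yaw),np.sin(yaw),0]); z=np.array([0,0,-1.]); return R.from_matrix(np.c_[np.cross(y,z),y,z])
def cur():
    o=r.get_obs(); return np.array(o['tcp_pos']),R.from_rotvec(o['orientation'])
def plan(p,Rt,base=None):
    p0,R0=base or cur(); return np.r_[R0.inv().apply(np.array(p)-p0)/.15,(R0.inv()*Rt).as_rotvec()/np.pi].round(3).tolist()
E
python3 - <<'E'
from h import *
p,Rc=cur(); print(Rc.as_matrix().round(3))
yaw=np.radians(27.5); c,s=np.cos(yaw),np.sin(yaw)
tab=np.array([.5691+.03*c,.2647+.03*s,.076]); print(tab)
for k in (0,np.pi): print(plan([tab[0],tab[1],.24],down(yaw+k)))
E
```

```text
[[-0.966  0.257 -0.   ]
 [ 0.257  0.966 -0.001]
 [-0.    -0.001 -1.   ]]
[0.59571032 0.27855246 0.076     ]
[-3.361, -1.682, 0.013, -0.0, 0.0, 0.265]
[-3.361, -1.682, 0.013, -0.0, -0.0, -0.735]
```

send_rows(
  deltas=[
    [1,-0.15,-0.07,0,0,0,0],
    [1,-0.4,-0.2,0,0,0,0],
    [1,-0.7,-0.35,0,0,0,0],
    [1,-1,-0.5,0,0,0,0],
  ],
)

```text
clock: 0.48
tcp_pos: [0.2864, 0.5519, 0.2419]
orientation: [-0.405, -3.115, 0.001]
contact_force: [0.6, 0.1, -0.1]
grip_width: 0.0855
```

send_rows(
  deltas=[
    [1,-0.27,-0.13,0,0,0,0],
    [1,-0.5,-0.25,0,0,0,0],
    [1,-0.75,-0.37,0,0,0,0],
    [1,-1,-0.5,0,0,0,0],
  ],
)

```text
clock: 0.82
tcp_pos: [0.4118, 0.4413, 0.2422]
orientation: [-0.407, -3.115, 0.0]
contact_force: [1.1, 0.5, -0.1]
grip_width: 0.0851
```

send_rows(
  deltas=[
    [1,-0.2,-0.13,0,0,0,0.03],
    [1,-0.4,-0.25,0,0,0,0.065],
    [1,-0.55,-0.37,0,0,0,0.1],
    [1,-0.7,-0.5,0,0,0,0.135],
    [1,-0.85,-0.6,0,0,0,0.165],
    [1,-1,-0.68,0,0,0,0.2],
    [1,-1,-0.68,0,0,0,0.235],
    [1,-1,-0.68,0,0,0,0.265],
    [1,-1,-0.68,0,0,0,0.265],
    [1,-1,-0.68,0,0,0,0.265],
  ],
)

```text
clock: 1.65
tcp_pos: [0.529, 0.3059, 0.242]
orientation: [-1.627, -2.687, 0.001]
contact_force: [-0.4, -0.2, -0.6]
grip_width: 0.0857
```

```bash
python3 - <<'E'
from h import *
c=snap('wrist','w1'); p,Rc=cur(); print(p,Rc.as_matrix().round(3).tolist(), r.get_obs()['joints'].round(2))
E
```

```text
[0.52896084 0.30611117 0.24205886] [[-0.464, 0.886, -0.0], [0.886, 0.464, -0.0], [0.0, -0.0, -1.0]] [-0.88  0.38  0.33  1.73 -0.14  1.05 -0.02]
```

View pics/w1.png

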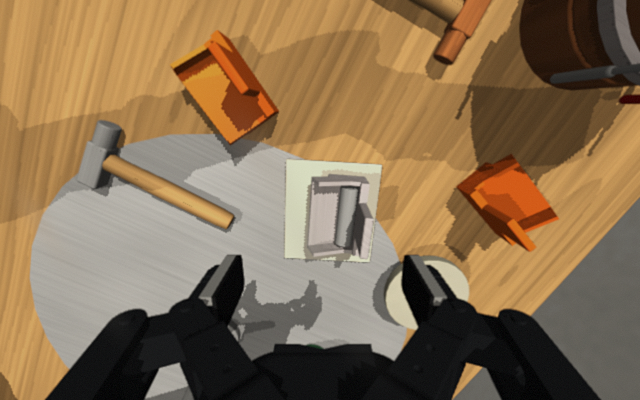

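The wrist view has the tile corners at (286,159), (382,163), (377,263) and (286,262). The tray sits on it with the bar at (345,215) and the tab at about (364,232). An enlargement will give the tray's position.

```bash
python3 - <<'E'
from h import *
cv2.imwrite('pics/m2.png',cv2.resize(cv2.imread('pics/w1.png')[150:275,275:395],(576,600),interpolation=cv2.INTER_CUBIC))
E
```

```text
(no output)
```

View pics/m2.png

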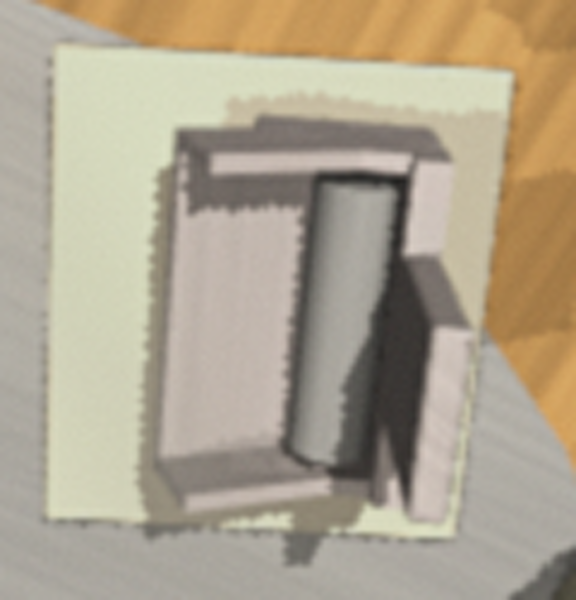

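```bash
cat > p2.py <<'E'
from fit import *
W=lambda x,y:('w1',(275+x/4.8,150+y/4.8))
t=fit([((-65,75,6),W(55,45)),((65,75,6),W(513,72)),((65,-75,6),W(456,538)),((-65,-75,6),W(45,520))],[.568,.258,.46],0,'tile')
a=fit([((25,25,92),W(427,330)),((35,25,92),W(470,330)),((35,-25,92),W(450,520)),((25,-25,92),W(412,518)),((35,50,40),W(452,160)),((25,50,40),W(415,157))],[.568,.258,.46],.006,'tray')
yaw=a[2]; g=a[:2]+.03*np.array([np.cos(yaw),np.sin(yaw)]); print(g)
print(plan([*g,.14],down(yaw)),plan([*g,.068],down(yaw)))
E
python3 p2.py
```

```text
tile [0.5677 0.2589 0.4257] 24.4
[[-0.7, -0.1], [0.7, -0.3], [0.1, 0.5], [-0.1, 0.1]]
tray [0.5703 0.2693 0.4254] 24.4
[[0.8, -1.1], [1.1, -0.6], [0.1, 0.8], [-0.8, 0.8], [-0.4, -0.0], [-0.8, 0.2]]
[0.59766589 0.28170868]
[-0.357, 0.331, 0.68, -0.0, -0.0, 0.018] [-0.357, 0.331, 1.16, -0.0, -0.0, 0.018]
```

send_rows(
  deltas=[
    [0.6,-0.2,0.18,0.1,0,0,0.018],
    [0.6,-0.357,0.331,0.25,0,0,0.018],
    [0.6,-0.357,0.331,0.45,0,0,0.018],
    [0.6,-0.357,0.331,0.65,0,0,0.018],
    [0.6,-0.357,0.331,0.75,0,0,0.018],
    [0.6,-0.357,0.331,0.75,0,0,0.018],
  ],
)

```text
clock: 2.2
tcp_pos: [0.5953, 0.2803, 0.1253]
orientation: [-1.701, -2.637, 0.01]
contact_force: [-0.4, -0.5, -0.9]
grip_width: 0.0513
```

send_rows(
  deltas=[
    [0.6,0,0,0.12,0,0,0],
    [0.6,0,0,0.25,0,0,0],
    [0.6,0,0,0.35,0,0,0],
    [0.6,0,0,0.41,0,0,0],
    [0.6,0,0,0.41,0,0,0],
    [0.6,0,0,0.41,0,0,0],
  ],
)

```text
clock: 2.7
tcp_pos: [0.5984, 0.2815, 0.0691]
orientation: [1.706, 2.638, 0.001]
contact_force: [0.6, 0.4, 1.0]
grip_width: 0.0516
```

```bash
python3 - <<'E'
from h import *
snap('side','s2');snap('wrist','w2'); print(cur()[0], r.get_obs()['contact_force'])
w=cv2.resize(cv2.imread('pics/w2.png')[150:400,200:440],(576,600))
s=cv2.resize(cv2.imread('pics/s2.png')[120:220,220:260+60],(224,224))
w[:224,:224]=s; cv2.imwrite('pics/m3.png',w)
E
```

```text
[0.59905197 0.28162229 0.0698932 ] [0.20251744 0.64091732 0.08901042]
```

View pics/m3.png

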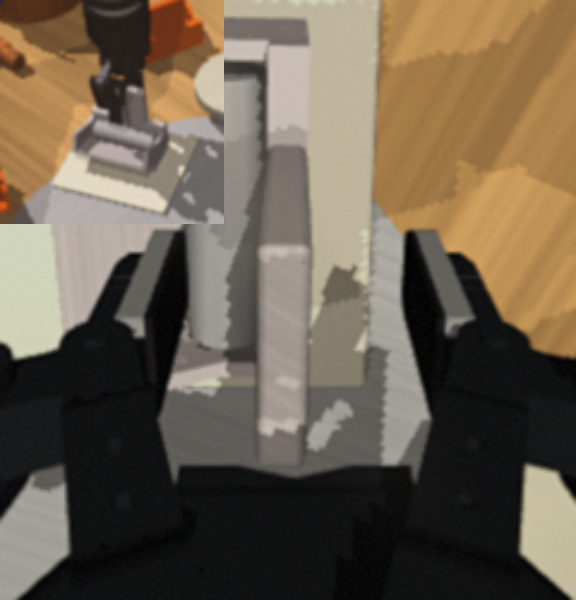

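The tab, at about (283,350) in the crop, stands between the fingers, upright and parallel to the pads. I'll close and lift.

send_rows(
  deltas=[
    [0.3,0,0,0,0,0,0],
    [0.1,0,0,0,0,0,0],
    [0,0,0,0,0,0,0],
    [0,0,0,0,0,0,0],
    [0,0,0,0,0,0,0],
    [0,0,0,0,0,0,0],
    [0,0,0,0,0,0,0],
    [0,0,0,0,0,0,0],
  ],
  squeeze=70,
)

```text
clock: 3.47
tcp_pos: [0.5979, 0.2811, 0.069]
orientation: [-1.707, -2.637, 0.0]
contact_force: [-2.8, -0.4, 5.6]
grip_width: 0.0093
```

```bash
python3 - <<'E'
from h import *
o=r.get_obs(); p,Rc=cur(); print(p,Rc.as_matrix().round(4).tolist(),o['contact_force'].round(1),o['grip_width'])
E
```

```text
[0.59791617 0.28108349 0.06897763] [[-0.4095, 0.9123, -0.0004], [0.9123, 0.4095, 0.0002], [0.0003, -0.0003, -1.0]] [-2.8 -0.4  5.6] 0.009277988501516458
```

send_rows(
  deltas=[
    [0,0,0,-0.02,0,0,0],
    [0,0,0,-0.06,0,0,0],
    [0,0,0,-0.12,0,0,0],
    [0,0,0,-0.22,0,0,0],
    [0,0,0,-0.34,0,0,0],
    [0,0,0,-0.46,0,0,0],
    [0,0,0,-0.58,0,0,0],
    [0,0,0,-0.7,0,0,0],
    [0,0,0,-0.82,0,0,0],
    [0,0,0,-0.92,0,0,0],
    [0,0,0,-0.98,0,0,0],
    [0,0,0,-1,0,0,0],
  ],
)

```text
clock: 4.47
tcp_pos: [0.5989, 0.2813, 0.2204]
orientation: [1.707, 2.636, 0.004]
contact_force: [0.1, -0.2, -3.5]
grip_width: 0.0097
```

send_rows(
  deltas=[
    [0,0,0,-0.05,0,0,0],
    [0,0,0,-0.15,0,0,0],
    [0,0,0,-0.27,0,0,0],
    [0,0,0,-0.38,0,0,0],
    [0,0,0,-0.46,0,0,0],
    [0,0,0,-0.5,0,0,0],
    [0,0,0,-0.5,0,0,0],
  ],
)

```text
clock: 5.05
tcp_pos: [0.5985, 0.2812, 0.2943]
orientation: [1.707, 2.637, 0.002]
contact_force: [0.4, -0.1, -5.2]
grip_width: 0.0093
```

```bash
python3 - <<'E'
from h import *
o=r.get_obs(); p,Rc=cur(); print(p,o['contact_force'].round(1),o['grip_width'])
a=-.1405; c,s=np.cos(a),np.sin(a); Rz=np.array([[c,-s],[s,c]])
# lip over caliper x=+14,y=-7 -> TCP 65mm further +x
t=np.array([.5525,-.294])+Rz@np.array([.079+.05,-.007]); print(t, plan([*t,.294],down(a)), plan([*t,.294],Rc))
snap('wrist','w3');snap('side','s3')
w=np.hstack([cv2.imread('pics/w3.png')[:,120:520],cv2.imread('pics/s3.png')[:,150:550]]); cv2.imwrite('pics/m4.png',w)
E
```

```text
[0.5985497  0.28120887 0.29432598] [ 0.4 -0.1 -5.2] 0.009326708457067198
[ 0.67924858 -0.31899595] [-3.871, -1.148, -0.0, 0.0, -0.0, 0.179] [-3.871, -1.148, -0.0, 0.0, 0.0, 0.0]
```

View pics/m4.png

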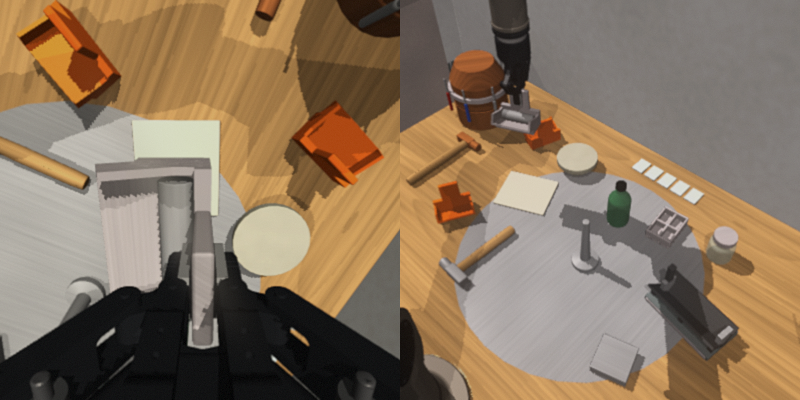

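The tray hangs level with the bar against its back wall, and the tile is clear. I'll carry it over the mandrel and flask at height.

send_rows(
  deltas=[
    [0,-0.03,-0.009,0,0,0,0],
    [0,-0.09,-0.027,0,0,0,0],
    [0,-0.18,-0.053,0,0,0,0],
    [0,-0.3,-0.089,0,0,0,0],
    [0,-0.44,-0.13,0,0,0,0],
    [0,-0.58,-0.172,0,0,0,0],
    [0,-0.72,-0.214,0,0,0,0],
    [0,-0.86,-0.255,0,0,0,0],
    [0,-1,-0.297,0,0,0,0],
  ],
)

```text
clock: 5.9
tcp_pos: [0.6188, 0.1227, 0.2931]
orientation: [1.71, 2.636, -0.001]
contact_force: [0.3, -0.5, -4.9]
grip_width: 0.0089
```

send_rows(
  deltas=[
    [0,-0.14,-0.042,0,0,0,0],
    [0,-0.28,-0.083,0,0,0,0],
    [0,-0.42,-0.125,0,0,0,0],
    [0,-0.56,-0.166,0,0,0,0],
    [0,-0.7,-0.208,0,0,0,0],
    [0,-0.84,-0.25,0,0,0,0],
    [0,-0.96,-0.285,0,0,0,0],
  ],
)

```text
clock: 6.48
tcp_pos: [0.6381, -0.027, 0.2931]
orientation: [1.711, 2.635, -0.002]
contact_force: [0.0, -0.4, -4.5]
grip_width: 0.0093
```

send_rows(
  deltas=[
    [0,-0.1,-0.03,0,0,0,0.01],
    [0,-0.2,-0.06,0,0,0,0.03],
    [0,-0.3,-0.09,0,0,0,0.05],
    [0,-0.4,-0.12,0,0,0,0.07],
    [0,-0.5,-0.15,0,0,0,0.09],
    [0,-0.6,-0.178,0,0,0,0.11],
    [0,-0.7,-0.208,0,0,0,0.13],
    [0,-0.8,-0.238,0,0,0,0.15],
    [0,-0.87,-0.258,0,0,0,0.17],
    [0,-0.92,-0.273,0,0,0,0.179],
    [0,-0.94,-0.279,0,0,0,0.179],
    [0,-0.94,-0.279,0,0,0,0.179],
  ],
)

```text
clock: 7.48
tcp_pos: [0.658, -0.1698, 0.2931]
orientation: [2.372, 2.06, -0.001]
contact_force: [0.1, 0.4, -4.9]
grip_width: 0.009
```

```bash
python3 - <<'E'
from h import *
o=r.get_obs(); p,Rc=cur(); print(p,Rc.as_matrix()[:,1].round(3),o['contact_force'].round(1),o['joints'].round(2))
snap('wrist','w4');snap('scene','c4')
w=np.hstack([cv2.imread('pics/w4.png')[:,0:500],cv2.resize(cv2.imread('pics/c4.png')[120:240,215:305],(300,400),interpolation=cv2.INTER_CUBIC)]); cv2.imwrite('pics/m5.png',w)
E
```

```text
[ 0.65803823 -0.16978535  0.29314374] [ 0.99 -0.14 -0.  ] [ 0.1  0.4 -4.9] [-0.25  0.5   0.61  1.51 -0.29  1.22  0.26]
```

View pics/m5.png

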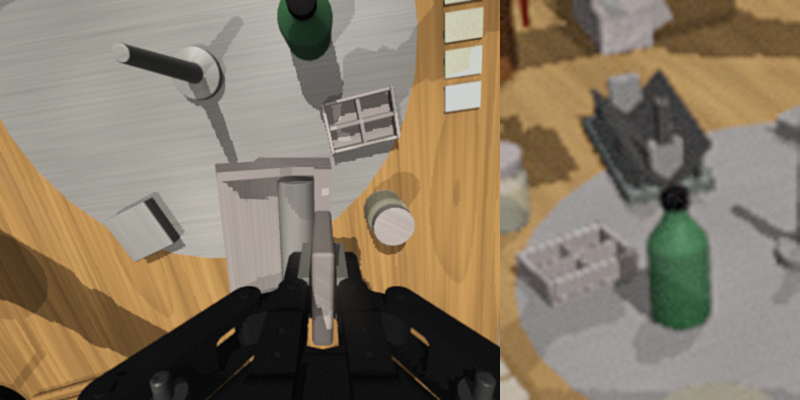

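The caliper is hidden under the gripper in this wrist view; the bar is still in the tray. I'll move past it so the wrist camera sees it, and measure once more.

send_rows(
  deltas=[
    [0,-0.04,0,0,0,0,0],
    [0,-0.12,0.02,0,0,0,0],
    [0,-0.24,0.04,0,0,0,0],
    [0,-0.4,0.06,0,0,0,0],
    [0,-0.56,0.09,0,0,0,0],
    [0,-0.7,0.12,0,0,0,0],
    [0,-0.82,0.15,0,0,0,0],
    [0,-0.92,0.18,0,0,0,0],
    [0,-0.98,0.2,0,0,0,0],
    [0,-1,0.2,0,0,0,0],
  ],
)

```text
clock: 8.42
tcp_pos: [0.6664, -0.3243, 0.2931]
orientation: [2.374, 2.057, -0.002]
contact_force: [-0.3, -0.5, -4.3]
grip_width: 0.0092
```

send_rows(
  deltas=[
    [0,-0.04,0,0,0,0,0],
    [0,-0.12,0,0,0,0,0],
    [0,-0.24,0,0,0,0,0],
    [0,-0.38,0,0,0,0,0],
    [0,-0.52,0,0,0,0,0],
    [0,-0.64,0,0,0,0,0],
    [0,-0.73,0,0,0,0,0],
    [0,-0.78,0,0,0,0,0],
    [0,-0.8,0,0,0,0,0],
    [0,-0.8,0,0,0,0,0],
  ],
)

```text
clock: 9.25
tcp_pos: [0.6503, -0.4403, 0.2931]
orientation: [-2.372, -2.06, -0.0]
contact_force: [1.3, 0.1, -4.6]
grip_width: 0.0092
```

```bash
python3 - <<'E'
from h import *
o=r.get_obs(); p,Rc=cur(); print(p,Rc.as_matrix()[:,1].round(3),o['joints'].round(2))
snap('wrist','w5')
q=[]
a=-.1405; c,s=np.cos(a),np.sin(a)
P=[[.5525+c*x-s*y,-.294+s*x+c*y,.0] for x in(-.05,.05) for y in (-.095,.095)]
u=proj('w5',P); print(u)
x0,y0=(u.min(0)-35).astype(int).clip(0); x1,y1=(u.max(0)+35).astype(int); x1=min(x1,640);y1=min(y1,400)
k=min(800/(x1-x0),600/(y1-y0)); print(x0,y0,x1,y1,k)
cv2.imwrite('pics/m6.png',cv2.resize(cv2.imread('pics/w5.png')[y0:y1,x0:x1],None,fx=k,fy=k,interpolation=cv2.INTER_CUBIC))
E
```

```text
[ 0.65026007 -0.4403328   0.29313596] [ 0.99 -0.14 -0.  ] [ 0.2   0.7   0.59  1.2  -0.38  1.35  0.62]
[[211.67446502 141.68627437]
 [193.89869023  -6.45912483]
 [277.77506411 141.64600071]
 [270.65377842  -6.68848693]]
158 0 312 176 3.409090909090909
```

View pics/m6.png

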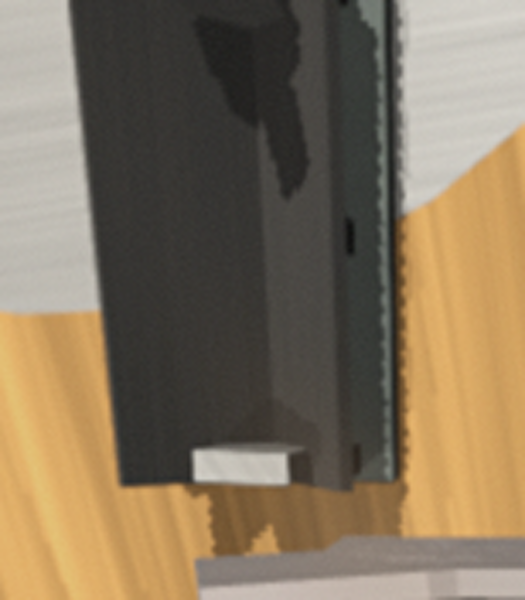

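The wrist crop shows the trough clearly, with the anvil top at about (241,467), the V line from (260,130) to (270,420), and the flank edges. I'll fit the caliper frame from those.

```bash
cat > p3.py <<'E'
from h import *
from scipy.optimize import least_squares
K=3.409
L=[(260,130,15,0,None),(270,420,15,0,None),(72,0,60,-45,None),(122,485,60,-45,None),(330,0,50,35,None),(350,485,50,35,None),
(193,450,61,-18,-80),(290,453,61,18,-80),(290,485,61,18,-92),(193,482,61,-18,-92),(398,480,15,50,-95)]
W=[ray('w5',(158+u/K,v/K),z/1000)[:2] for u,v,z,_,_ in L]
def f(v,full=0):
    c,s=np.cos(v[2]),np.sin(v[2]); e=[]
    for w,l in zip(W,L):
        d=(w-v[:2])*1000; e.append(c*d[0]+s*d[1]-l[3])
        if l[4] is not None: e.append(-s*d[0]+c*d[1]-l[4])
    return np.array(e)
s=least_squares(f,[.5525,-.294,-.14],loss='soft_l1',x_scale=[.01,.01,.05]); v=s.x
print(v.round(4),np.degrees(v[2]),f(v).round(1).tolist())
E
python3 p3.py
```

```text
[ 0.5531 -0.2906 -0.1772] -10.150358802259564 [0.5, -1.9, -1.5, -1.6, 1.5, 3.3, 0.0, -0.4, 0.4, -0.2, -0.2, -0.0, -1.0, -0.2, 1.4, 1.2]
```

```bash
cat >> h.py <<'E'
CAL=np.array([.5531,-.2906]); CA=-.1772
def c2w(x,y,z):
    c,s=np.cos(CA),np.sin(CA); return np.array([CAL[0]+(c*x-s*y)/1000,CAL[1]+(s*x+c*y)/1000,z/1000])
def w2c(w):
    c,s=np.cos(CA),np.sin(CA); d=(np.array(w)[:2]-CAL)*1000; return np.array([c*d[0]+s*d[1],-s*d[0]+c*d[1]]).round(1)
def tipped(lip,th):
    Rt=R.from_euler('z',CA)*R.from_euler('y',-th,degrees=True)
    return c2w(*lip)+Rt.apply([.065,0,.034]), Rt*R.from_matrix(np.array([[0,1,0],[1,0,0],[0,0,-1.]]))
E
python3 - <<'E'
from h import *
F=lambda x,y:(225+(x-400)/5,130+(y-300)/5)
for q,z in(((582,395),.11),((605,398),.11),((574,462),.061),((625,460),.061)): print('jaw',w2c(ray('scene0',F(*q),z)))
D=lambda x,y:(385+(x-400)/3.75,260+y/3.75)
print('side post top',w2c(ray('side0',D(540,22),.11)))
print(R.from_euler('z',CA).as_matrix()[:,0],tipped((14,-6,115),0)[1].as_matrix().round(3).tolist())
A=tipped((14,-6,115),0); hi=(A[0]+[0,0,.293-A[0][2]],A[1])
print('hi',plan(*hi)); print('A from hi',plan(*A,base=hi))
for th,z in((8,107),(16,97),(22,88),(28,78),(34,71),(40,66)): print(th,plan(*tipped((14,-6,z),th),base=A))
E
```

```text
jaw [ 2.  62.9]
jaw [-11.9  73.4]
jaw [12.7 68.9]
jaw [-22.2  79.6]
side post top [ 0.8 75.7]
[ 0.98434112 -0.17627411 -0.        ] [[0.176, 0.984, 0.0], [0.984, -0.176, 0.0], [0.0, 0.0, -1.0]]
hi [0.831, -0.258, 0.002, 0.0, -0.0, 0.012]
A from hi [0.0, 0.0, 0.96, 0.0, 0.0, 0.0]
8 [-0.0, -0.036, -0.005, -0.044, -0.0, 0.0]
16 [-0.0, -0.079, 0.009, -0.089, 0.0, 0.0]
22 [-0.0, -0.116, 0.034, -0.122, -0.0, 0.0]
28 [0.0, -0.157, 0.07, -0.156, 0.0, 0.0]
34 [-0.0, -0.201, 0.09, -0.189, 0.0, 0.0]
40 [-0.0, -0.247, 0.101, -0.222, -0.0, 0.0]
```

send_rows(
  deltas=[
    [0,0.03,-0.01,0,0,0,0.002],
    [0,0.1,-0.03,0,0,0,0.004],
    [0,0.21,-0.065,0,0,0,0.006],
    [0,0.35,-0.11,0,0,0,0.008],
    [0,0.5,-0.155,0,0,0,0.01],
    [0,0.64,-0.2,0,0,0,0.012],
    [0,0.75,-0.235,0,0,0,0.012],
    [0,0.81,-0.252,0,0,0,0.012],
    [0,0.831,-0.258,0,0,0,0.012],
    [0,0.831,-0.258,0,0,0,0.012],
    [0,0.831,-0.258,0,0,0,0.012],
  ],
)

```text
clock: 10.22
tcp_pos: [0.6294, -0.312, 0.2936]
orientation: [2.41, 2.014, -0.001]
contact_force: [-0.2, -0.9, -5.0]
grip_width: 0.0093
```

send_rows(
  deltas=[
    [0,0,0,0.03,0,0,0],
    [0,0,0,0.09,0,0,0],
    [0,0,0,0.18,0,0,0],
    [0,0,0,0.3,0,0,0],
    [0,0,0,0.42,0,0,0],
    [0,0,0,0.54,0,0,0],
    [0,0,0,0.66,0,0,0],
    [0,0,0,0.78,0,0,0],
    [0,0,0,0.87,0,0,0],
    [0,0,0,0.93,0,0,0],
    [0,0,0,0.96,0,0,0],
    [0,0,0,0.96,0,0,0],
    [0,0,0,0.96,0,0,0],
  ],
)

```text
clock: 11.3
tcp_pos: [0.6297, -0.3117, 0.1497]
orientation: [2.41, 2.014, 0.0]
contact_force: [-0.1, -1.1, -3.8]
grip_width: 0.0096
```

```bash
python3 - <<'E'
from h import *
o=r.get_obs(); p,Rc=cur(); A=tipped((14,-6,115),0); print(p,A[0],plan(*A),o['contact_force'].round(1),o['joints'].round(2))
E
```

```text
[ 0.62973501 -0.31171956  0.14970346] [ 0.6298053 -0.3104317  0.149    ] [0.009, -0.001, 0.005, 0.0, 0.0, -0.0] [-0.1 -1.1 -3.8] [ 0.01  0.67  0.56  1.59 -0.4   1.    0.51]
```

send_rows(
  deltas=[
    [0,0,-0.01,-0.002,-0.012,0,0],
    [0,0,-0.022,-0.004,-0.028,0,0],
    [0,0,-0.036,-0.005,-0.044,0,0],
    [0,0,-0.057,0.001,-0.066,0,0],
    [0,0,-0.079,0.009,-0.089,0,0],
    [0,0,-0.097,0.02,-0.106,0,0],
    [0,0,-0.116,0.034,-0.122,0,0],
    [0,0,-0.136,0.052,-0.139,0,0],
    [0,0,-0.157,0.07,-0.156,0,0],
    [0,0,-0.179,0.081,-0.172,0,0],
    [0,0,-0.201,0.09,-0.189,0,0],
    [0,0,-0.224,0.096,-0.205,0,0],
    [0,0,-0.247,0.101,-0.222,0,0],
    [0,0,-0.247,0.101,-0.222,0,0],
    [0,0,-0.247,0.101,-0.222,0,0],
    [0,0,-0.247,0.101,-0.222,0,0],
    [0,0,-0.247,0.101,-0.222,0,0],
    [0,0,-0.247,0.101,-0.222,0,0],
    [0,0,-0.247,0.101,-0.222,0,0],
    [0,0,-0.247,0.101,-0.222,0,0],
  ],
)

```text
clock: 12.97
tcp_pos: [0.5988, -0.315, 0.1577]
orientation: [1.983, 1.674, 0.586]
contact_force: [0.2, 0.2, -2.4]
grip_width: 0.0091
```

send_rows(
  deltas=[
    [0,0,0,0,0,0,0],
    [0,0,0,0,0,0,0],
    [0,0,0,0,0,0,0],
    [0,0,0,0,0,0,0],
    [0,0,0,0,0,0,0],
    [0,0,0,0,0,0,0],
  ],
)

```text
clock: 13.47
tcp_pos: [0.598, -0.3164, 0.1579]
orientation: [1.983, 1.672, 0.585]
contact_force: [0.6, -0.1, -1.8]
grip_width: 0.0096
```

```bash
python3 - <<'E'
from h import *
o=r.get_obs(); p,Rc=cur(); print(p,Rc.as_matrix()[:,2].round(3),plan(*tipped((14,-6,66),40)),o['contact_force'].round(1))
snap('wrist','w6');snap('side','s6');snap('scene','c6')
w=np.hstack([cv2.resize(cv2.imread('pics/w6.png')[:,160:560],(400,400)),np.vstack([cv2.resize(cv2.imread('pics/s6.png')[245:365,380:500+0],(300,300),interpolation=2),cv2.resize(cv2.imread('pics/c6.png')[120:220,205:305],(300,300),interpolation=2)])[:600,:]] if 0 else [cv2.resize(cv2.imread('pics/s6.png')[230:365,370:505],(400,400),interpolation=2),cv2.resize(cv2.imread('pics/c6.png')[100:220,205:325],(400,400),interpolation=2)])
cv2.imwrite('pics/m7.png',w)
E
```

```text
[ 0.59800079 -0.31635528  0.1579098 ] [ 0.601 -0.085 -0.794] [0.074, -0.134, 0.102, -0.015, -0.007, -0.0] [ 0.6 -0.1 -1.8]
```

View pics/m7.png

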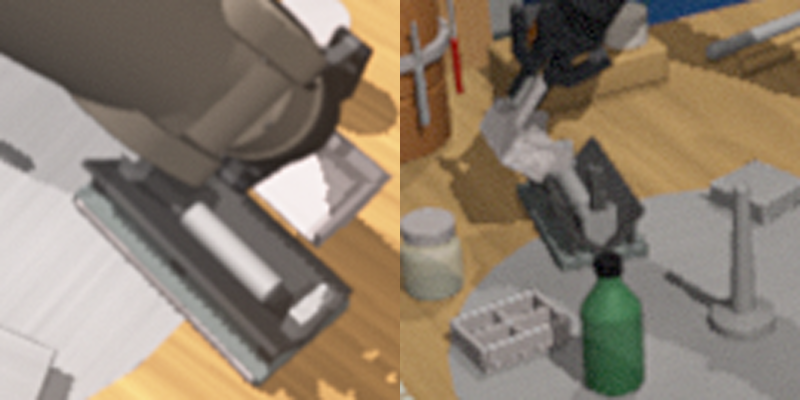

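The bar lies in the trough along its axis (side crop (230,250)), and the tray is tilted 37° and empty. Now level the tray, rise, and return.

```bash
python3 - <<'E'
from h import *
p,Rc=cur(); print(r.get_obs()['joints'].round(3))
base=(p,Rc)
for th,z in((30,80),(15,105),(0,135)): print(th,plan(*tipped((14,-6,z),th)))
L=tipped((14,-6,135),0)
print('up', [L[0][0],L[0][1],.294])
yaw=.4256; c,s=np.cos(yaw),np.sin(yaw)
T=np.array([.5677+.03*c,.2589+.03*s,.294]); H=(L[0]+[0,0,.294-L[0][2]],L[1]); print(T,plan(T,down(yaw),base=H))
E
```

```text
[ 0.591  0.404 -0.12   2.086 -1.366  0.17   1.636]
30 [0.074, -0.041, 0.105, 0.041, -0.007, 0.0]
15 [0.074, 0.089, 0.097, 0.124, -0.007, 0.001]
0 [0.075, 0.205, 0.065, 0.208, -0.007, 0.002]
up [np.float64(0.6298053036663014), np.float64(-0.3104317016279618), 0.294]
[0.59502374 0.27128602 0.294     ] [3.777, -0.912, 0.0, 0.0, 0.0, -0.192]
```

send_rows(
  deltas=[
    [0,0,0,0.01,0.02,0,0],
    [0,0,0,0.01,0.041,0,0],
    [0,0,0.02,0.01,0.07,0,0],
    [0,0.02,0.05,0.01,0.1,0,0],
    [0,0.04,0.09,0.01,0.124,-0.003,0],
    [0,0.06,0.12,0,0.15,-0.007,0],
    [0,0.074,0.16,0,0.18,-0.007,0.002],
    [0,0.075,0.205,0,0.208,-0.007,0.002],
    [0,0.075,0.205,0,0.208,-0.007,0.002],
    [0,0.075,0.205,0,0.208,-0.007,0.002],
    [0,0.075,0.205,0,0.208,-0.007,0.002],
  ],
)

```text
clock: 14.53
tcp_pos: [0.6229, -0.3097, 0.176]
orientation: [-2.409, -2.016, 0.001]
contact_force: [-0.3, 0.4, -2.5]
grip_width: 0.0088
```

```bash
python3 - <<'E'
from h import *
p,Rc=cur(); o=r.get_obs(); print(p,Rc.as_matrix().round(3).tolist(),o['joints'].round(2),o['contact_force'].round(1),o['grip_width'])
E
```

```text
[ 0.62293009 -0.30974006  0.1760486 ] [[0.177, 0.984, -0.001], [0.984, -0.177, -0.0], [-0.0, -0.001, -1.0]] [-0.07  0.66  0.68  1.59 -0.46  1.05  0.56] [-0.3  0.4 -2.5] 0.008794861561700047
```

send_rows(
  deltas=[
    [0,0,0,-0.05,0,0,0],
    [0,0,0,-0.17,0,0,0],
    [0,0,0,-0.32,0,0,0],
    [0,0,0,-0.48,0,0,0],
    [0,0,0,-0.63,0,0,0],
    [0,0,0,-0.74,0,0,0],
    [0,0.04,-0.01,-0.79,0,0,0],
    [0,0.12,-0.03,-0.79,0,0,0],
    [0,0.25,-0.057,-0.79,0,0,0],
    [0,0.42,-0.097,-0.79,0,0,0],
    [0,0.6,-0.138,-0.79,0,0,0],
    [0,0.8,-0.184,-0.79,0,0,0],
    [0,1,-0.23,-0.79,0,0,0],
  ],
)

```text
clock: 15.62
tcp_pos: [0.6149, -0.153, 0.2935]
orientation: [-2.406, -2.015, 0.003]
contact_force: [-0.1, -0.0, -2.6]
grip_width: 0.0095
```

send_rows(
  deltas=[
    [0,0.2,-0.046,0,0,0,0],
    [0,0.4,-0.092,0,0,0,0],
    [0,0.6,-0.138,0,0,0,0],
    [0,0.8,-0.184,0,0,0,0],
    [0,1,-0.23,0,0,0,0],
  ],
)

```text
clock: 16.03
tcp_pos: [0.6069, 0.0008, 0.2936]
orientation: [-2.406, -2.016, 0.004]
contact_force: [0.9, -0.7, -2.8]
grip_width: 0.0093
```

send_rows(
  deltas=[
    [0,0.2,-0.046,0,0,0,-0.02],
    [0,0.4,-0.092,0,0,0,-0.045],
    [0,0.57,-0.13,0,0,0,-0.07],
    [0,0.72,-0.166,0,0,0,-0.1],
    [0,0.84,-0.193,0,0,0,-0.13],
    [0,0.93,-0.21,0,0,0,-0.16],
    [0,0.98,-0.22,0,0,0,-0.18],
    [0,1,-0.23,0,0,0,-0.192],
    [0,1,-0.23,0,0,0,-0.192],
  ],
)

```text
clock: 16.78
tcp_pos: [0.5992, 0.154, 0.2934]
orientation: [-1.693, -2.642, 0.003]
contact_force: [0.7, -0.5, -2.6]
grip_width: 0.0091
```

```bash
python3 - <<'E'
from h import *
snap('wrist','w7')
p,Rc=cur(); yaw=.4256; c,s=np.cos(yaw),np.sin(yaw)
T=np.array([.5677+.03*c,.2589+.03*s,.294]); print(p,plan(T,down(yaw)),r.get_obs()['joints'].round(2))
E
```

```text
[0.5995588  0.152831   0.29371103] [0.731, 0.3, -0.002, -0.001, -0.0, 0.001] [-0.78  0.38  0.58  1.66 -0.22  1.17  0.28]
```

send_rows(
  deltas=[
    [0,0.1,0.04,0,0,0,0.001],
    [0,0.28,0.11,0,0,0,0.001],
    [0,0.48,0.2,0,0,0,0.001],
    [0,0.65,0.27,0.05,0,0,0.001],
    [0,0.731,0.3,0.15,0,0,0.001],
    [0,0.731,0.3,0.3,0,0,0.001],
    [0,0.731,0.3,0.45,0,0,0.001],
    [0,0.731,0.3,0.6,0,0,0.001],
    [0,0.731,0.3,0.75,0,0,0.001],
    [0,0.731,0.3,0.88,0,0,0.001],
    [0,0.731,0.3,0.97,0,0,0.001],
    [0,0.731,0.3,1,0,0,0.001],
    [0,0.731,0.3,1,0,0,0.001],
  ],
)

```text
clock: 17.92
tcp_pos: [0.5958, 0.2693, 0.1435]
orientation: [-1.706, -2.636, 0.006]
contact_force: [-0.7, 0.1, -1.7]
grip_width: 0.0093
```

```bash
python3 - <<'E'
from h import *
a=cv2.imread('pics/w3.png');b=cv2.imread('pics/w7.png')
for x,y,w,h in((310,190,25,100),(210,155,90,20),(318,320,14,25)):
    m=cv2.matchTemplate(b[y-12:y+h+12,x-12:x+w+12],a[y:y+h,x:x+w],cv2.TM_CCOEFF_NORMED); _,v,_,l=cv2.minMaxLoc(m); print(l[0]-12,l[1]-12,round(v,2))
p,Rc=cur(); yaw=.4256; c,s=np.cos(yaw),np.sin(yaw)
T=np.array([.5677+.03*c,.2589+.03*s,.08]); print(p,plan(T,down(yaw)),r.get_obs()['contact_force'].round(1))
E
```

```text
0 0 0.9
0 0 0.88
1 -9 0.77
[0.59582222 0.2692836  0.14353997] [0.015, 0.002, 0.424, -0.001, 0.0, -0.001] [-0.7  0.1 -1.7]
```

send_rows(
  deltas=[
    [0,0.015,0,0.05,0,0,0],
    [0,0.015,0,0.15,0,0,0],
    [0,0.015,0,0.27,0,0,0],
    [0,0.015,0,0.37,0,0,0],
    [0,0.015,0,0.43,0,0,0],
    [0,0.015,0,0.455,0,0,0],
    [0,0.015,0,0.465,0,0,0],
    [0,0.015,0,0.475,0,0,0],
    [0,0.015,0,0.483,0,0,0],
    [0,0.015,0,0.488,0,0,0],
    [0,0.015,0,0.49,0,0,0],
    [0,0.015,0,0.49,0,0,0],
  ],
)

```text
clock: 18.92
tcp_pos: [0.5959, 0.2723, 0.0718]
orientation: [-1.705, -2.638, 0.001]
contact_force: [-0.5, -0.0, -1.8]
grip_width: 0.0093
```

send_rows(
  deltas=[
    [0,0,0,0.005,0,0,0],
    [0,0,0,0.01,0,0,0],
    [0,0,0,0.014,0,0,0],
    [0,0,0,0.014,0,0,0],
    [0,0,0,0.014,0,0,0],
  ],
)

```text
clock: 19.33
tcp_pos: [0.5957, 0.2722, 0.0693]
orientation: [-1.705, -2.638, 0.002]
contact_force: [-0.5, -1.0, -2.6]
grip_width: 0.0092
```

send_rows(
  deltas=[
    [0,0,0,0.004,0,0,0],
    [0,0,0,0.008,0,0,0],
    [0,0,0,0.008,0,0,0],
  ],
)

```text
clock: 19.58
tcp_pos: [0.5959, 0.2722, 0.069]
orientation: [-1.705, -2.638, 0.001]
contact_force: [-2.5, -0.8, 4.6]
grip_width: 0.009
```

send_rows(
  deltas=[
    [0.15,0,0,0,0,0,0],
    [0.3,0,0,0,0,0,0],
    [0.6,0,0,0,0,0,0],
    [0.6,0,0,0,0,0,0],
    [0.6,0,0,0,0,0,0],
    [0.6,0,0,-0.1,0,0,0],
    [0.6,0,0,-0.25,0,0,0],
    [0.6,0,0,-0.45,0,0,0],
    [0.6,0,0,-0.65,0,0,0],
    [0.6,0,0,-0.85,0,0,0],
    [0.6,0,0,-1,0,0,0],
  ],
)

```text
clock: 20.5
tcp_pos: [0.5968, 0.2721, 0.2222]
orientation: [1.706, 2.637, 0.003]
contact_force: [-0.1, 0.2, -0.5]
grip_width: 0.0514
```

send_rows(
  deltas=[
    [0.6,-0.2,0,-0.2,0,0,0],
    [0.6,-0.4,0,-0.3,0,0,0],
    [0.6,-0.6,0,-0.3,0,0,0],
    [0.6,-0.6,0,-0.3,0,0,0],
    [0.6,-0.6,0,-0.3,0,0,0],
  ],
)

```text
clock: 20.92
tcp_pos: [0.6339, 0.1871, 0.2649]
orientation: [1.711, 2.634, -0.0]
contact_force: [-1.2, 1.2, 0.7]
grip_width: 0.051
```

```bash
python3 - <<'E'
from h import *
snap('wrist','w8');snap('side','s8')
p,Rc=cur(); print(p,r.get_obs()['joints'].round(2))
P=[.5677,.2589,.03]; u=proj('w8',P)[0]; print(u)
x,y=(u-75).astype(int); x=max(0,min(x,490)); y=max(0,min(y,250))
a=cv2.imread('pics/w8.png')[y:y+150,x:x+150]; b=cv2.imread('pics/s8.png')[240:370,375:505]; print(x,y)
cv2.imwrite('pics/m8.png',np.hstack([cv2.resize(a,(400,400),interpolation=2),cv2.resize(b,(400,400),interpolation=2)]))
E
```

```text
[0.63251391 0.19088717 0.26354476] [-0.77  0.48  0.55  1.6  -0.27  1.14  0.26]
[296.70567579 100.58802187]
221 25
```

View pics/m8.png

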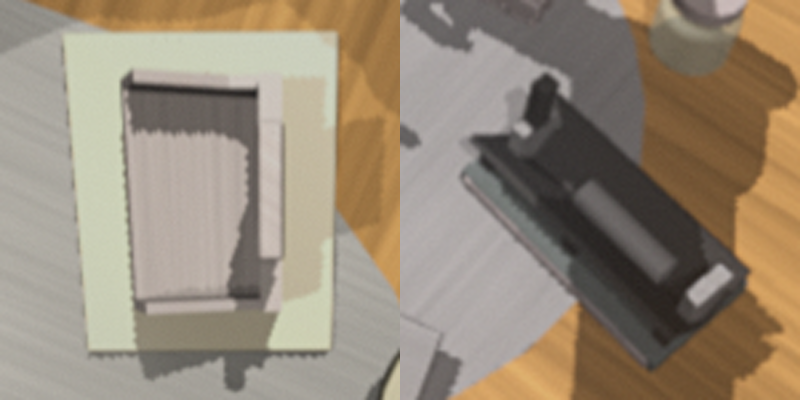

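The tray sits in the middle of its tile (crop centre about (205,190) against the tile at (205,190)). The bar lies in the trough between the anvil (710,285) and the jaw (540,110). Next I'll go to the jaw post.

```bash
python3 - <<'E'
from h import *
print('post',w2c(ray('s8',(375+145/3.077,240+82/3.077),.11)))
for q in((588,190),(668,270)): print('bar ends',w2c(ray('s8',(375+(q[0]-400)/3.077,240+q[1]/3.077),.040)))
p,Rc=cur(); g=c2w(0,70,262); Rt=down(CA+np.pi/2); print(g,p,plan(g,Rc),plan(g,Rt))
E
```

```text
post [-1.  74.6]
bar ends [-1.7 15.9]
bar ends [ -3.6 -60.4]
[ 0.56543919 -0.22169612  0.262     ] [0.63251391 0.19088717 0.26354476] [-2.323, -1.538, 0.01, 0.0, 0.0, 0.0] [-2.323, -1.538, 0.01, -0.0, -0.0, -0.309]
```

send_rows(
  deltas=[
    [1,-0.1,-0.065,0,0,0,0],
    [1,-0.28,-0.18,0,0,0,0],
    [1,-0.48,-0.315,0,0,0,0],
    [1,-0.68,-0.45,0,0,0,0],
    [1,-0.88,-0.58,0,0,0,0],
  ],
)

```text
clock: 21.43
tcp_pos: [0.6067, 0.0335, 0.2631]
orientation: [-1.701, -2.639, 0.002]
contact_force: [0.7, -0.2, -0.3]
grip_width: 0.0851
```

send_rows(
  deltas=[
    [1,-0.2,-0.13,0,0,0,0],
    [1,-0.4,-0.265,0,0,0,0],
    [1,-0.6,-0.4,0,0,0,0],
    [1,-0.76,-0.5,0,0,0,0],
    [1,-0.88,-0.58,0,0,0,0],
    [1,-0.88,-0.58,0,0,0,0],
  ],
)

```text
clock: 21.93
tcp_pos: [0.5807, -0.1276, 0.2638]
orientation: [1.714, 2.633, -0.005]
contact_force: [-0.9, -0.1, -1.0]
grip_width: 0.0854
```

```bash
python3 - <<'E'
from h import *
p,Rc=cur(); Rt=down(CA+np.pi/2); print(p,plan(c2w(0,72,200),Rt),r.get_obs()['joints'].round(2))
E
```

```text
[ 0.58070244 -0.12756978  0.26382224] [-0.521, -0.339, 0.427, -0.001, 0.0, -0.311] [-0.38  0.37  0.64  1.76 -0.24  1.09  0.76]
```

send_rows(
  deltas=[
    [1,-0.1,-0.065,0,0,0,-0.03],
    [1,-0.22,-0.145,0,0,0,-0.06],
    [1,-0.35,-0.23,0,0,0,-0.1],
    [1,-0.46,-0.3,0.05,0,0,-0.14],
    [1,-0.521,-0.339,0.13,0,0,-0.18],
    [1,-0.521,-0.339,0.23,0,0,-0.22],
    [1,-0.521,-0.339,0.33,0,0,-0.26],
    [1,-0.521,-0.339,0.4,0,0,-0.295],
    [1,-0.521,-0.339,0.427,0,0,-0.311],
    [1,-0.521,-0.339,0.427,0,0,-0.311],
    [1,-0.521,-0.339,0.427,0,0,-0.311],
  ],
)

```text
clock: 22.85
tcp_pos: [0.5684, -0.2131, 0.1993]
orientation: [-0.268, -3.128, 0.0]
contact_force: [-0.5, -0.3, 0.3]
grip_width: 0.0857
```

```bash
python3 - <<'E'
from h import *
snap('wrist','w9'); p,Rc=cur(); Rt=down(CA+np.pi/2); print(p,w2c(p),plan(c2w(0,72,82),Rt),r.get_obs()['joints'].round(2))
# find the post: dark region near expected
for y in (60,72,84): print(y,proj('w9',c2w(0,y,110)).round(0), proj('w9',c2w(0,y-6,61)).round(0))
g=cv2.cvtColor(cv2.imread('pics/w9.png'),cv2.COLOR_BGR2GRAY)
u=proj('w9',c2w(0,72,110))[0].astype(int); print(u)
for dv in (-14,-7,0,7,14): print(g[u[1]+dv,u[0]-48:u[0]+49:4].tolist())
E
```

```text
[ 0.56870972 -0.21342695  0.19970153] [ 1.8 78.7] [0.011, -0.044, 0.785, -0.0, -0.0, 0.002] [-0.05  0.43  0.41  1.79 -0.2   0.97  1.84]
60 [[299. 209.]] [[297. 192.]]
72 [[313. 209.]] [[308. 192.]]
84 [[327. 209.]] [[320. 192.]]
[312 208]
[93, 77, 63, 70, 71, 73, 69, 68, 66, 62, 57, 53, 41, 39, 39, 39, 64, 62, 151, 153, 154, 163, 182, 181, 186]
[58, 62, 67, 71, 72, 74, 73, 72, 75, 65, 61, 55, 88, 90, 87, 81, 63, 63, 148, 156, 151, 154, 151, 154, 184]
[82, 86, 81, 89, 90, 91, 92, 94, 91, 91, 87, 82, 87, 87, 84, 80, 66, 66, 146, 152, 149, 154, 152, 158, 179]
[82, 85, 86, 86, 91, 94, 93, 95, 95, 92, 91, 87, 77, 78, 74, 76, 78, 77, 137, 155, 149, 159, 181, 178, 179]
[167, 168, 173, 172, 170, 168, 166, 165, 163, 157, 160, 160, 153, 153, 153, 149, 145, 144, 174, 180, 178, 176, 180, 179, 178]
```

send_rows(
  deltas=[
    [1,0.011,-0.01,0.06,0,0,0.002],
    [1,0.011,-0.01,0.18,0,0,0.002],
    [1,0.011,-0.01,0.33,0,0,0.002],
    [1,0.011,-0.01,0.48,0,0,0.002],
    [1,0.011,-0.01,0.62,0,0,0.002],
    [1,0.011,-0.01,0.73,0,0,0.002],
    [1,0.011,-0.01,0.785,0,0,0.002],
    [1,0.011,-0.01,0.785,0,0,0.002],
    [1,0.011,-0.01,0.785,0,0,0.002],
  ],
)

```text
clock: 23.65
tcp_pos: [0.5665, -0.2155, 0.0819]
orientation: [-0.278, -3.128, 0.001]
contact_force: [0.3, -0.0, -0.1]
grip_width: 0.0855
```

send_rows(
  deltas=[
    [0.6,0,0,0,0,0,0],
    [0.4,0,0,0,0,0,0],
    [0.25,0,0,0,0,0,0],
    [0.1,0,0,0,0,0,0],
    [0,0,0,0,0,0,0],
    [0,0,0,0,0,0,0],
    [0,0,0,0,0,0,0],
    [0,0,0,0,0,0,0],
  ],
  squeeze=20,
)

```text
clock: 24.32
tcp_pos: [0.5666, -0.2156, 0.0821]
orientation: [-0.277, -3.129, 0.001]
contact_force: [-0.3, 0.4, 3.7]
grip_width: 0.0139
```

```bash
python3 - <<'E'
from h import *
p,Rc=cur(); print(p,w2c(p),r.get_obs()['contact_force'].round(1),Rc.as_matrix()[:,1].round(3))
E
```

```text
[ 0.5665758  -0.21557543  0.08208665] [ 0.  76.2] [-0.3  0.4  3.7] [ 0.176  0.984 -0.001]
```

send_rows(
  deltas=[
    [0,0,-0.01,0,0,0,0],
    [0,0,-0.03,0,0,0,0],
    [0,0,-0.06,0,0,0,0],
    [0,0,-0.09,0,0,0,0],
    [0,0,-0.12,0,0,0,0],
    [0,0,-0.15,0,0,0,0],
    [0,0,-0.18,0,0,0,0],
    [0,0,-0.21,0,0,0,0],
    [0,0,-0.24,0,0,0,0],
    [0,0,-0.265,0,0,0,0],
    [0,0,-0.285,0,0,0,0],
    [0,0,-0.3,0,0,0,0],
    [0,0,-0.31,0,0,0,0],
    [0,0,-0.32,0,0,0,0],
    [0,0,-0.33,0,0,0,0],
    [0,0,-0.34,0,0,0,0],
    [0,0,-0.35,0,0,0,0],
    [0,0,-0.36,0,0,0,0],
    [0,0,-0.37,0,0,0,0],
    [0,0,-0.38,0,0,0,0],
  ],
)

```text
clock: 25.98
tcp_pos: [0.5567, -0.2705, 0.0821]
orientation: [-0.276, -3.128, -0.001]
contact_force: [-1.5, 3.3, 6.7]
grip_width: 0.0135
```

send_rows(
  deltas=[
    [0,0,-0.006,0,0,0,0],
    [0,0,-0.012,0,0,0,0],
    [0,0,-0.018,0,0,0,0],
    [0,0,-0.024,0,0,0,0],
    [0,0,-0.03,0,0,0,0],
    [0,0,-0.036,0,0,0,0],
  ],
)

```text
clock: 26.48
tcp_pos: [0.5557, -0.2758, 0.0821]
orientation: [-0.276, -3.128, -0.001]
contact_force: [-1.5, 2.9, 7.3]
grip_width: 0.0137
```

```bash
python3 - <<'E'
from h import *
p,Rc=cur(); print(p,w2c(p),r.get_obs()['contact_force'].round(1))
E
```

```text
[ 0.5556835  -0.27578385  0.08205736] [-0.1 15. ] [-1.5  2.9  7.3]
```

send_rows(
  deltas=[
    [0,0,-0.006,0,0,0,0],
    [0,0,-0.012,0,0,0,0],
    [0,0,-0.018,0,0,0,0],
    [0,0,-0.023,0,0,0,0],
    [0,0,-0.027,0,0,0,0],
    [0,0,-0.03,0,0,0,0],
  ],
)

```text
clock: 26.98
tcp_pos: [0.5549, -0.2803, 0.0821]
orientation: [-0.276, -3.128, -0.001]
contact_force: [-1.5, 3.1, 6.6]
grip_width: 0.014
```

send_rows(
  deltas=[
    [0,0,-0.003,0,0,0,0],
    [0,0,-0.006,0,0,0,0],
    [0,0,-0.009,0,0,0,0],
    [0,0,-0.012,0,0,0,0],
  ],
)

```text
clock: 27.32
tcp_pos: [0.5546, -0.282, 0.0821]
orientation: [-0.276, -3.128, -0.001]
contact_force: [-1.2, 3.6, 7.0]
grip_width: 0.0138
```

send_rows(
  deltas=[
    [0,0,-0.003,0,0,0,0],
    [0,0,-0.006,0,0,0,0],
    [0,0,-0.009,0,0,0,0],
    [0,0,-0.012,0,0,0,0],
  ],
)

```text
clock: 27.65
tcp_pos: [0.5542, -0.2838, 0.0821]
orientation: [-0.276, -3.128, -0.001]
contact_force: [-1.3, 3.9, 6.6]
grip_width: 0.0139
```

send_rows(
  deltas=[
    [0,0,-0.003,0,0,0,0],
    [0,0,-0.006,0,0,0,0],
    [0,0,-0.006,0,0,0,0],
  ],
)

```text
clock: 27.9
tcp_pos: [0.5541, -0.2848, 0.0821]
orientation: [-0.276, -3.128, -0.001]
contact_force: [-1.7, 3.3, 5.7]
grip_width: 0.0135
```

send_rows(
  deltas=[
    [0,0,-0.003,0,0,0,0],
    [0,0,-0.006,0,0,0,0],
    [0,0,-0.006,0,0,0,0],
  ],
)

```text
clock: 28.15
tcp_pos: [0.5539, -0.2856, 0.0821]
orientation: [-0.276, -3.128, -0.001]
contact_force: [-2.2, 4.8, 6.1]
grip_width: 0.0139
```

send_rows(
  deltas=[
    [0,0,-0.003,0,0,0,0],
    [0,0,-0.006,0,0,0,0],
    [0,0,-0.006,0,0,0,0],
  ],
)

```text
clock: 28.4
tcp_pos: [0.5539, -0.286, 0.0821]
orientation: [-0.276, -3.128, -0.002]
contact_force: [-2.1, 4.4, 7.0]
grip_width: 0.0136
```

send_rows(
  deltas=[
    [0,0,-0.003,0,0,0,0],
    [0,0,-0.006,0,0,0,0],
    [0,0,-0.006,0,0,0,0],
  ],
)

```text
clock: 28.65
tcp_pos: [0.5538, -0.286, 0.082]
orientation: [-0.275, -3.128, -0.004]
contact_force: [-2.8, 6.5, 8.1]
grip_width: 0.0139
```

send_rows(
  deltas=[
    [0,0,-0.004,0,0,0,0],
    [0,0,-0.008,0,0,0,0],
    [0,0,-0.008,0,0,0,0],
    [0,0,-0.008,0,0,0,0],
  ],
)

```text
clock: 28.98
tcp_pos: [0.5539, -0.286, 0.0821]
orientation: [-0.273, -3.128, -0.006]
contact_force: [-1.8, 10.4, 10.3]
grip_width: 0.014
```

```bash
python3 - <<'E'
from h import *
snap('side','s10'); snap('scene','c10')
p,Rc=cur(); print(w2c(p),r.get_obs()['contact_force'].round(1))
E
```

```text
[-0.1  4.7] [-1.4  8.8  9.6]
```

send_rows(
  deltas=[
    [0.2,0,0,0,0,0,0],
    [0.5,0,0,0,0,0,0],
    [0.6,0,0,0,0,0,0],
    [0.6,0,0,0,0,0,0],
    [0.6,0,0,0,0,0,0],
    [0.6,0,0,-0.06,0,0,0],
    [0.6,0,0,-0.18,0,0,0],
    [0.6,0,0,-0.34,0,0,0],
    [0.6,0,0,-0.55,0,0,0],
    [0.6,0,0,-0.8,0,0,0],
    [0.6,0,0,-1,0,0,0],
  ],
)

```text
clock: 30.0
tcp_pos: [0.5533, -0.2901, 0.2348]
orientation: [0.278, 3.129, -0.002]
contact_force: [1.5, -1.0, 0.3]
grip_width: 0.051
```

send_rows(
  deltas=[
    [0.6,0.2,0,-0.1,0,0,0],
    [0.6,0.4,0,-0.2,0,0,0],
    [0.6,0.5,0,-0.2,0,0,0],
    [0.6,0.5,0,-0.2,0,0,0],
    [0.6,0.5,0,-0.2,0,0,0],
  ],
)

```text
clock: 30.42
tcp_pos: [0.4793, -0.2764, 0.2628]
orientation: [0.278, 3.129, -0.001]
contact_force: [-0.3, -0.0, -0.1]
grip_width: 0.0514
```

```bash
python3 - <<'E'
from h import *
snap('wrist','w11'); snap('side','s11');snap('scene','c11')
o=r.get_obs(); print(o['tcp_pos'],o['contact_force'].round(1),o['clock'])
u=proj('w11',c2w(0,-40,40))[0]; print(u); x,y=(u-75).astype(int); x=max(0,min(x,490)); y=max(0,min(y,250)); print(x,y)
B=lambda f,x,y,s:cv2.resize(cv2.imread(f'pics/{f}.png')[y:y+s,x:x+s],(400,400),interpolation=2)
t=np.hstack([B('w11',x,y,150),B('s11',375,240,130)])
b=cv2.resize(np.hstack([cv2.imread('pics/s11.png')[:,:],cv2.imread('pics/c11.png')]),(800,250))[:200]
cv2.imwrite('pics/m9.png',np.vstack([t,b]))
E
```

```text
[ 0.48045417 -0.27608962  0.26168041] [0.3 0.5 0.2] 30.5667
[292.17493812 227.26716726]
217 152
```

View pics/m9.png

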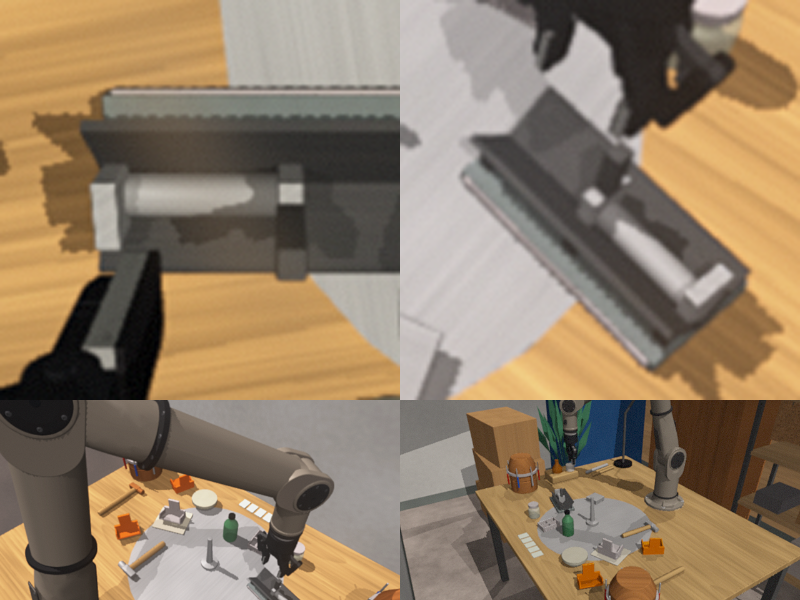

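The bar is held between the anvil (110,200) and the jaw (290,200). The tray is on its tile, and the bystanders I can see are upright and where they were. The gripper is clear, so I'll hand in.

```bash
python3 -c "
from bench import r
print(r.hand_in())"
```

```text
the job is handed in; nothing more can be done
None
```

The job is done and handed in at about 30.6 s of the 72 s allowed. I carried the tray level to the caliper, tipped it so the bar rolled into the trough, and set it back level in the middle of its tile. Then I slid the jaw shut on the bar and let go.

**Final checks:**
- **Bar and jaw:** the last picture shows the bar between the anvil and the jaw. The jaw stalled with its post at y = 4.7 mm in the caliper frame, and the push rose to about 10 N. The post's offset from the jaw face isn't given, so that position doesn't confirm the exact jaw setting. I relied on the stall and the picture.
- **Tray:** it sits centred on the tile by eye, and image matching showed no slip in the grip during the carry.
- **Other things:** the bystanders visible in the final views looked undisturbed. I did not measure each one again.

**Not as planned:** the tip reached about 37 degrees instead of 40. Two joints came up against their range limits, which left the tool about 27 mm from the planned pose. The joint readings were at the limits, not past them, and the bar still rolled out.

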